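# Pop the pocket mirror and trap it

### The arm

A 7-joint arm with a two-finger parallel gripper is mounted at the origin on the work surface. World frame = base frame: x ahead of the robot, y to its left, z up, the work surface at z = 0. Lengths are in m, angles in rad, forces in N, time in s.
With the tool pointing down it reaches from about 0.4 to 0.85 m from the base axis. Payload 4.4 kg.
Tool frame: the origin (TCP) lies at the very end of the fingers, on their centre line; the grasp point (between the pads) lies 19 mm behind it; z points along the fingers, y is the direction in which the jaws open and shut (so a half turn about z gives the same grasp; the last joint's range is limited). The gripper opens to 94 mm and grips with 3 to 60 N. Pads are 16 mm wide; open, the fingers measure 119 mm over their backs; the gripper's body (75 mm by 177 mm) begins 78 mm behind the grasp point.
Start: joints at [1.084, 0.628, 0.038, 1.517, -0.027, 0.996, -0.02], TCP at [0.266, -0.593, 0.205] pointing down, gripper open.
Joint ranges: [-3.06, 3.06], [-0.37, 2.12], [-1.25, 1.32], [0.18, 2.47], [-1.1, 4.24], [0.23, 1.98], [-2.94, 2.94]. Speed limits (rad/s): [2.57, 2.57, 3.14, 3.14, 3.14, 3.14, 3.14].

### API

Orientations are given as [roll, pitch, yaw] about the fixed x, y, z axes, in that order (R = Rz(yaw) Ry(pitch) Rx(roll)).
In Python, from plant import r, eyes gives the robot as it stands.
- The arm moves only by the shell command python3 -m crank 'ROWS' [FORCE]. ROWS is JSON, a list of rows, each an object with "fingers": the closure, from -1 (fully open) to 1 (shut); "xyz": the shift along the tool's x, y, z in mm, a list of three; "angular": the turn, a rotation vector about the tool's x, y, z in degrees, a list of three. In form: [{"fingers": fingers, "xyz": [tx, ty, tz], "angular": [ax, ay, az]}, ...]. A call has exactly 8 rows; each row shifts and turns the commanded pose from where the row before left it, along the tool's axes as they then stand; what a row does not reach is not made up. A row lasts 1/12 s, in which the tool goes at most 41.7 mm and 7.16 degrees, less where a joint would pass 70% of its speed; a pose out of reach is approached as far as the arm can. A call with a gripper value outside its range is refused whole. The fingers move at their own pace and stop on an object; FORCE is the grip in N (left out, the last holds). Time passes only in rows, so rows that do not move let the fingers close, or fill a call up. It gives the time, the measured TCP pose, the force and the opening at its end, in the units of the state.
- r.observe(): the state, without advancing time (a new reading comes with each control period).
- eyes.read_camera(name): name is "side" or "top" or "wrist"; returns the picture (400x640x3 uint8, red, green, blue); there is no depth.
- eyes.calibration(name): a dict with "fx", "fy", "cx", "cy" (pixels), "D" ([k1, k2, p1, p2, k3] as OpenCV has them; the pictures are not rectified), "xyz" and "rotation" of the camera in the world; the wrist camera has in their place "tool_from_camera" (4x4, takes a point from camera to tool coordinates, whose origin is the TCP and whose axes are the flange's). Camera axes: x right, y up, looking along -z (the intrinsics and any distortion apply to the point x, -y, -z); pixel columns grow to the right and rows downward; lengths in m; the calibration is good to about 2 mm. A picture is of the moment at which its call begins: read the wrist's pose just before it. calibration takes no time and is no camera call.
- r.finish_job(): hands the job in, once; it reports no verdict.
The state is a dict: "t": time; "joint_positions": joint angles; "joint_vel": joint speeds; "joint_efforts": joint torques, N m; "eef_pos": TCP position; "eef_rot": TCP orientation; "force": force on the tool from outside, world axes, zero at the start; "torque": the same for the moment, N m; "finger_gap": opening from 0.0 (shut) to 1.0 (fully open).
Only numpy, scipy, OpenCV 4.12 (cv2) and the standard library are available. Lean on these libraries where they do the work, as an engineer would, in place of code of your own. Each camera call takes 0.05 s, during which the arm holds its last target. There are 200 camera calls.

### The job

Press the dock's ejector button down with one fingertip so that the little round mirror pops out of its seat, and stop the mirror with the other finger, standing in the chute, before it slides off the low end. Do not pinch, pick up or press hard on the mirror, and leave the other things on the table where they stand. The program finishes while holding: the finger stays in the chute with the popped mirror resting still against it.

Things in the scene. Friction and masses are not known exactly. Their poses are not given: they have to be found in the camera images.
- dock: White plastic mirror dock, fixed, 135 x 100 mm, under 85 mm tall. x: level, the way its chute runs downhill; y: across; z up. The chute, 48 mm wide between 4 mm walls only 6 mm high, falls along +x at 0.45 rad. Origin: on the table below the middle of the chute's bare floor, which runs from 38 mm uphill to the open low end 38 mm downhill. The mirror's 5 mm deep recess is centred 62 mm uphill.
- chute (a point): Point on the bare chute floor straight above the dock's origin, in the middle of the chute's width, 30 mm above the table. x points down the slope, y across as the dock's y, z square to the chute floor.
- ejector_top (a point): Middle of the flat top of the round white ejector button, 26 mm across, beside the bare chute floor: 54 mm to the dock's +y from the chute's middle, level with the origin along x. Top 46 mm above the table when up, 38 mm fully down, then still 8 mm above the chute floor beside it. It moves straight down into a housing 31 mm tall.
- ejector (a joint): Button travel, m: 0 up, 0.008 fully down. Sprung: 2 N to start, 5 to 6 N fully down; comes up when let go. A lifter under the mirror rises as the button sinks: past about 5 mm the mirror clears its recess and at once slides down the slick chute, off the open end in under half a second unless something stands in its way.
- mirror_mid (a point): Centre of the pocket mirror, a loose round steel-cased disc 44 mm in diameter and 12 mm thick, about 90 g, lying flat in the recess at the high end of the chute. Slid out, it fills nearly the whole width of the chute.
- jar: Bystander: squat amber cream jar with a metal lid, 48 mm across, 42 mm tall, standing near the dock. Origin under its middle, on the table.
- polish: Bystander: slim clear bottle with black cap, 28 mm across, 65 mm tall, standing near the dock. Origin under its middle, on the table.
- balm: Bystander: upright grey lip-balm tube, 20 mm across, 62 mm tall, standing near the low end of the dock. Origin under its middle, on the table.
- hairbrush: Bystander: red hairbrush lying down, 220 mm long, 35 mm high, at the robot's left. Origin under its middle, on the table.
- curler: Bystander: black steel eyelash curler lying down, 125 mm long, at the robot's right. Origin under its middle, on the table.
- stand_mirror: Bystander: round mirror 124 mm across on a stand, 207 mm tall in all, to the left or right. Origin under its middle, on the table.
- cup: Bystander: clear cup 72 mm across with two capped toothbrushes, 195 mm tall in all, to the left or right. Origin under its middle, on the table.
Mind the look-alikes: they are no part of the job. Of the things like the part that bears mirror_mid, leave any that is brown; of the rest the smaller one is meant. Leave any purple look-alike of the dock alone.

How it is judged:
On the way, in this order (a step that is already met when the one before it is completed fails the run):
1. a finger presses the ejector button down past half its travel (value of joint ejector above 0.004 m and contact force between the fingers and ejector above 0.5 N and x of mirror_mid in the frame of chute below -0.054 m).
2. the mirror has left its seat and lies still on the chute against a finger (x of mirror_mid in the frame of chute between -0.05 and 0.012 m and z of mirror_mid in the frame of chute between 0.002 and 0.012 m and contact force between the fingers and mirror above 0.03 N and linear speed of mirror below 0.02 m/s), for 0.2 s.
At the end, for the whole second after the job is handed in: The mirror lies flat on the chute (centre 2 to 12 mm above the chute floor), out of its seat by at least 10 mm and not past 12 mm below the dock's origin along the slope, still (under 20 mm/s), and resting against a finger (contact over 0.03 N) (all of step 2); the arm keeps its last pose, push and grip.
It fails at once if the mirror slid off the low end of the chute (x of mirror_mid in the frame of chute above 0.03 m).
It fails at once if the mirror was lifted off the chute (z of mirror_mid in the frame of chute above 0.02 m).
It fails at once if the mirror was pressed hard (over 20 N) (contact force between the fingers and mirror above 20 N).
It fails at once if a bystander was moved more than 20 mm (distance of any of jar, polish, balm, hairbrush, curler, stand_mirror, cup from where it was at the start of the episode above 0.02 m).
It also fails if it takes over 29 s, if anything falls off the work surface, if the arm or the gripper's body presses on something with over 40 N, if the wrist force passes 120 N, or if a joint passes its speed limit or range.

## Working session

There is one attempt and no reset: what is moved stays moved. The work goes in short steps, Python scripts to look and compute and a shell command to move; the robot and the scene stay as the last step left them, time stands still between calls to the robot, and variables do not carry over. Pictures are saved under pics/ and viewed, about 8 in all and at most 12, crops included, and the job is handed in when it is done.

```bash
ls; mkdir -p pics
python3 - <<'E'
from plant import r,eyes
import cv2,numpy as np
print(r.observe())
for n in("top","side"):
    cv2.imwrite(f"pics/{n}0.png",eyes.read_camera(n)[:,:,::-1]); print(eyes.calibration(n))
print(eyes.calibration("wrist"))
E
```

```text
pics
{'t': 0.0, 'joint_positions': array([ 1.08421362,  0.62930803,  0.03841348,  1.51835267, -0.02697796,
        0.99631961, -0.02000366]), 'joint_vel': array([ 2.24002250e-04, -1.20568754e-03,  1.60432413e-04,  6.75787862e-05,
        1.53644545e-04,  8.44201619e-04,  2.98751100e-03]), 'joint_efforts': array([ 9.67722481e-04, -5.49729931e+01,  1.14392191e+00, -1.86632431e+01,
       -5.19925647e-02,  2.39664386e-02,  1.74645602e-04]), 'eef_pos': array([ 0.26527119, -0.59267375,  0.20458322]), 'eef_rot': array([-3.13972234e+00,  2.42982790e-05,  4.20814449e-01]), 'force': array([-0.07768023,  0.42880396, -0.22199766]), 'torque': array([ 0.01013187, -0.02421354, -0.0348795 ]), 'finger_gap': 0.9956702323506259}
{'fx': 416.58261265909005, 'fy': 416.58261265909005, 'cx': 321.0418482450007, 'cy': 200.0163914652942, 'D': array([0.03736789, 0.        , 0.        , 0.        , 0.        ]), 'xyz': array([0.28509543, 0.01837219, 1.17078627]), 'rotation': array([ 0.21866268, -0.00519422, -1.5949502 ])}
{'fx': 451.6803907333991, 'fy': 451.6803907333991, 'cx': 321.4863623403551, 'cy': 195.27907842123182, 'D': array([-0.07787227,  0.        ,  0.        ,  0.        ,  0.        ]), 'xyz': array([ 0.11551024, -0.75389362,  1.1647928 ]), 'rotation': array([ 0.66872403,  0.01041233, -0.49514494])}
{'fx': 333.79585139747996, 'fy': 333.79585139747996, 'cx': 319.5251297626807, 'cy': 202.3729134014862, 'D': array([-0.01925839,  0.        ,  0.        ,  0.        ,  0.        ]), 'tool_from_camera': array([[ 3.60267366e-04,  9.70127015e-01,  2.42597290e-01,
         7.03288307e-02],
       [ 9.99999701e-01, -1.83388851e-04, -7.51685146e-04,
        -4.48995370e-04],
       [-6.84740429e-04,  2.42597488e-01, -9.70126791e-01,
        -1.78478960e-01],
       [ 0.00000000e+00,  0.00000000e+00,  0.00000000e+00,
         1.00000000e+00]])}
```

View pics/top0.png

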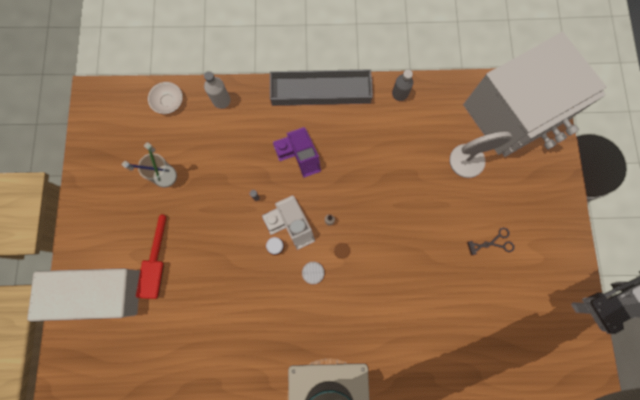

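View pics/side0.png

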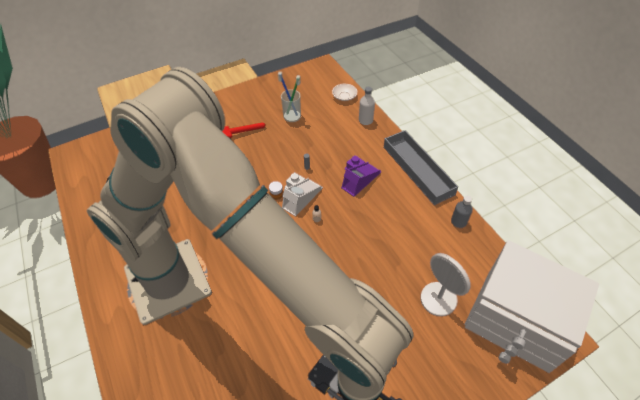

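The top view shows the white dock at (290,220) with its mirror at about (299,228). The chute runs away from the robot and slightly left, with the button at (274,219). The purple dock at (297,152) is a look-alike to leave alone. So are the loose discs: brown at (342,250) and grey, larger, at (313,273). The jar is at (275,246), the polish at (330,219) and the balm at (254,195).

```bash
cat > h.py <<'E'
from plant import r,eyes
import cv2,numpy as np
from scipy.spatial.transform import Rotation as R
def cam(n,st=None):
    c=eyes.calibration(n)
    K=np.array([[c['fx'],0,c['cx']],[0,c['fy'],c['cy']],[0,0,1.]])
    if n=='wrist':
        st=st or r.observe(); T=np.eye(4);T[:3,:3]=R.from_euler('xyz',st['eef_rot']).as_matrix();T[:3,3]=st['eef_pos']
        T=T@c['tool_from_camera']; return K,np.array(c['D']),T[:3,:3],T[:3,3]
    return K,np.array(c['D']),R.from_euler('xyz',c['rotation']).as_matrix(),np.array(c['xyz'])
def ray(C,uv):
    K,D,Rm,p=C; x,y=cv2.undistortPoints(np.array([[uv]],float),K,D)[0,0]
    return p,Rm@np.array([x,-y,-1])
def atz(C,uv,z):
    p,d=ray(C,uv); return p+d*(z-p[2])/d[2]
def proj(C,P):
    K,D,Rm,p=C; q=(np.atleast_2d(P)-p)@Rm*[1,-1,-1]
    return cv2.projectPoints(q,np.zeros(3),np.zeros(3),K,D)[0][:,0]
E
python3 - <<'E'
from h import *
C=cam('top')
for n,uv,z in [('mirror',(299,228),.058),('button',(274,219),.046),('jar',(275,246),.042),('polish',(330,219),.065),('balm',(254,195),.062),('grey',(313,273),.01),('purplebtn',(284,147),.046)]:
    print(n,atz(C,uv,z).round(3))
im=cv2.imread('pics/top0.png')[170:290,230:360]
cv2.imwrite('pics/crop0.png',cv2.resize(im,None,fx=6,fy=5,interpolation=cv2.INTER_CUBIC)[:600])
E
```

```text
mirror [0.456 0.068 0.058]
button [0.485 0.136 0.046]
jar [0.411 0.134 0.042]
polish [ 0.478 -0.016  0.065]
balm [0.55  0.189 0.062]
grey [0.338 0.033 0.01 ]
purplebtn [0.692 0.108 0.046]
```

```bash
python3 -m crank '[{"fingers":0.12,"xyz":[20.5,-17.8,0],"angular":[0,0,0]},{"fingers":0.12,"xyz":[20.5,-17.8,0],"angular":[0,0,0]},{"fingers":0.12,"xyz":[20.5,-17.8,0],"angular":[0,0,0]},{"fingers":0.12,"xyz":[20.5,-17.8,0],"angular":[0,0,0]},{"fingers":0.12,"xyz":[20.5,-17.8,0],"angular":[0,0,0]},{"fingers":0.12,"xyz":[20.5,-17.8,0],"angular":[0,0,0]},{"fingers":0.12,"xyz":[20.5,-17.8,0],"angular":[0,0,0]},{"fingers":0.12,"xyz":[20.5,-17.8,0],"angular":[0,0,0]}]' 20
python3 -m crank '[{"fingers":0.12,"xyz":[20.5,-17.8,0],"angular":[0,0,0]},{"fingers":0.12,"xyz":[20.5,-17.8,0],"angular":[0,0,0]},{"fingers":0.12,"xyz":[20.5,-17.8,0],"angular":[0,0,0]},{"fingers":0.12,"xyz":[20.5,-17.8,0],"angular":[0,0,0]},{"fingers":0.12,"xyz":[20.5,-17.8,0],"angular":[0,0,0]},{"fingers":0.12,"xyz":[20.5,-17.8,0],"angular":[0,0,0]},{"fingers":0.12,"xyz":[20.5,-17.8,0],"angular":[0,0,0]},{"fingers":0.12,"xyz":[20.5,-17.8,0],"angular":[0,0,0]}]'
python3 -m crank '[{"fingers":0.12,"xyz":[17.6,-33,0],"angular":[0,0,0]},{"fingers":0.12,"xyz":[17.6,-33,0],"angular":[0,0,0]},{"fingers":0.12,"xyz":[17.6,-33,0],"angular":[0,0,0]},{"fingers":0.12,"xyz":[17.6,-33,0],"angular":[0,0,0]},{"fingers":0.12,"xyz":[17.6,-33,0],"angular":[0,0,0]},{"fingers":0.12,"xyz":[17.6,-33,0],"angular":[0,0,0]},{"fingers":0.12,"xyz":[17.6,-33,0],"angular":[0,0,0]},{"fingers":0.12,"xyz":[0,0,0],"angular":[0,0,0]}]'
python3 - <<'E'
from h import *
s=r.observe();print(s['t'],s['eef_pos'],s['eef_rot'],s['finger_gap'],s['force'])
cv2.imwrite('pics/w1.png',eyes.read_camera('wrist')[:,:,::-1])
E
```

```text
t: 0.77
eef_pos: [0.3572, -0.3948, 0.2052]
eef_rot: [-3.141, 0.0, 0.421]
force: [1.0, -0.9, 0.3]
finger_gap: 0.473
t: 1.43
eef_pos: [0.4487, -0.198, 0.2053]
eef_rot: [-3.141, 0.0, 0.421]
force: [0.3, 0.4, 0.0]
finger_gap: 0.441
t: 2.1
eef_pos: [0.4668, 0.0706, 0.2055]
eef_rot: [-3.138, -0.003, 0.432]
force: [-0.0, 0.3, 0.8]
finger_gap: 0.441
2.1 [0.46680176 0.07062625 0.20545922] [-3.13768709e+00 -2.63116514e-03  4.32305754e-01] 0.4407704965472117 [-0.04473709  0.28187148  0.8394958 ]
```

View pics/w1.png

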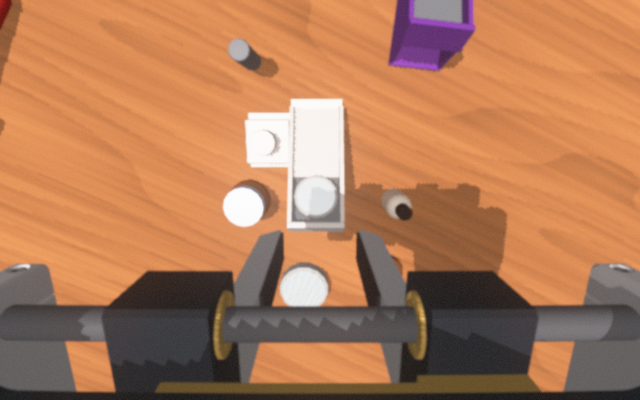

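The wrist view shows the white dock almost square to the tool. The mirror in its recess is at (317,197), the button at (264,143) and the chute's low end near row 101. The jar is at (246,205), the polish at (400,208), the balm at (243,52) and the larger grey disc at (304,288). The purple dock is at upper right. The mirror seated in the white dock is the one I want, because the loose grey disc is larger. I'll check with an enlarged crop.

Run:
```python
import cv2
im=cv2.imread('pics/w1.png')[90:240,220:420]
cv2.imwrite('pics/w1c.png',cv2.resize(im,None,fx=4,fy=4,interpolation=cv2.INTER_CUBIC))
```

```text
(no output)
```

View pics/w1c.png

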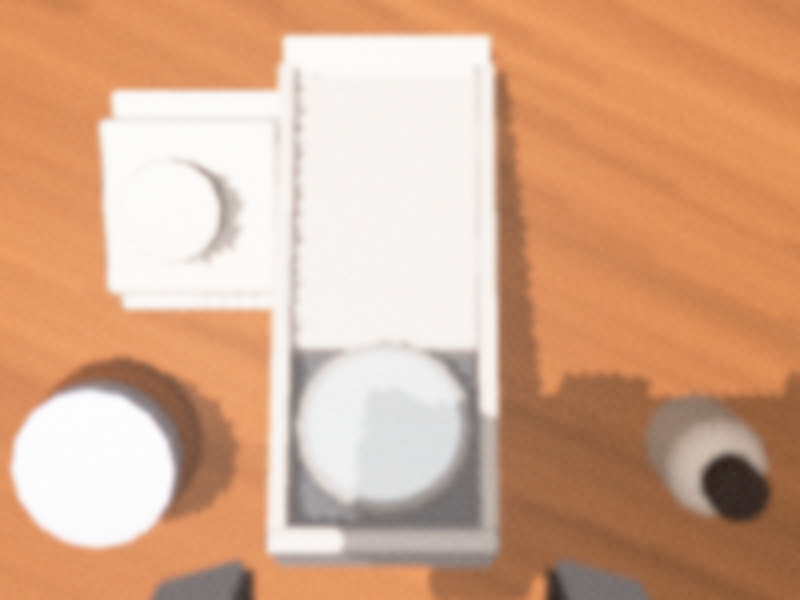

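The crop confirms it: the grey mirror sits in the white dock's recess. The mirror's centre is at crop (383,428), the button at (173,211), and the bare chute floor is centred on about x=388 at its low end.

Run:
```python
from h import *
from scipy.optimize import least_squares
s=dict(r.observe());C=cam('wrist',s)
px=np.array([(173,211),(383,428),(388,72)])/4+[220,90]
L=np.array([[0,.054,.046],[-.059,0,.066],[.038,0,.0117]])
def W(p): return np.c_[p[0]+L[:,0]*np.cos(p[2])-L[:,1]*np.sin(p[2]),p[1]+L[:,0]*np.sin(p[2])+L[:,1]*np.cos(p[2]),L[:,2]]
f=lambda p:(proj(C,W(p))-px).ravel()
q=least_squares(f,[.51,.09,.4]);p=q.x
print(p.round(4),q.fun.round(1)); 
B=[atz(C,px[i],L[i,2]) for i in range(3)];print(np.round(B,4))
B=np.array(B);print(np.linalg.norm(B[0]-B[1])**1,np.hypot(.059,.054))
# top cam check
Ct=cam('top');print(proj(Ct,W(p)).round(1))
c,sn=np.cos(p[2]),np.sin(p[2]);t=np.array([p[0]+.003*c-.027*sn,p[1]+.003*sn+.027*c,.07])
Rm=R.from_euler('xyz',s['eef_rot']).as_matrix()
print('target',t,'tool mm',1000*Rm.T@(t-s['eef_pos']),'yaw deg',np.degrees(p[2]-s['eef_rot'][2]))
# fingertips px check
for y in(-.027,.027):print(proj(C,s['eef_pos']+Rm@[0,y,0]))
print(s['t'],s['eef_pos'],s['eef_rot'])
```

```text
[0.5097 0.0899 0.4352] [-0.7 -1.4  1.1  6.3 -0.4 -4.9]
[[0.486  0.1377 0.046 ]
 [0.4615 0.0686 0.066 ]
 [0.5397 0.1034 0.0117]]
0.0759632809488312 0.07998124780221924
[[273.1 218.2]
 [299.9 227.6]
 [286.  200.2]]
target [0.50100137 0.11567784 0.07      ] tool mm [ 51.79763223 -30.22027478 135.38876601] yaw deg 0.3462673878209585
[[272.699943   246.09090826]]
[[367.39517464 246.09809943]]
2.15 [0.46649405 0.06640474 0.20530626] [-3.13991990e+00 -6.12718369e-04  4.29147547e-01]
```

Run:
```python
from h import *
from scipy.optimize import least_squares
s=dict(r.observe());print(s['t'],s['eef_pos'],s['eef_rot'])
s0=dict(eef_pos=np.array([.46680176,.07062625,.20545922]),eef_rot=np.array([-3.13768709,-.00263116,.43230575]))
C=cam('wrist',s0)
px=np.array([(173,211),(383,428),(388,72)])/4+[220,90]
L=np.array([[0,.054,.046],[-.0528,0,.0633],[.0342,0,.0135]])
def W(p): return np.c_[p[0]+L[:,0]*np.cos(p[2])-L[:,1]*np.sin(p[2]),p[1]+L[:,0]*np.sin(p[2])+L[:,1]*np.cos(p[2]),L[:,2]]
q=least_squares(lambda p:(proj(C,W(p))-px).ravel(),[.51,.09,.4]);p=q.x
print(p.round(4),q.fun.round(1)); print(proj(cam('top'),W(p)).round(1))
c,sn=np.cos(p[2]),np.sin(p[2]);t=np.array([p[0]+.003*c-.027*sn,p[1]+.003*sn+.027*c,.07])
Rm=R.from_euler('xyz',s['eef_rot']).as_matrix()
print('target',t,'tool mm',1000*Rm.T@(t-s['eef_pos']),'yaw deg',np.degrees(p[2]-s['eef_rot'][2]))
```

```text
2.15 [0.46649405 0.06640474 0.20530626] [-3.13991990e+00 -6.12718369e-04  4.29147547e-01]
[0.5089 0.0942 0.4299] [-0.6 -0.6  0.6  0.7 -0.  -0. ]
[[271.5 218.4]
 [297.3 226. ]
 [285.1 201.5]]
target [0.50039723 0.119986   0.07      ] tool mm [ 53.0408865  -34.38914785 135.39650127] yaw deg 0.04478957182352255
```

```bash
python3 -m crank '[{"fingers":0.12,"xyz":[5,-8.5,15],"angular":[0,0,0]},{"fingers":0.12,"xyz":[5,-8.5,15],"angular":[0,0,0]},{"fingers":0.12,"xyz":[5,-8.5,15],"angular":[0,0,0]},{"fingers":0.12,"xyz":[5,-8.5,15],"angular":[0,0,0]},{"fingers":0.12,"xyz":[0,0,0],"angular":[0,0,0]},{"fingers":0.12,"xyz":[0,0,0],"angular":[0,0,0]},{"fingers":0.12,"xyz":[0,0,0],"angular":[0,0,0]},{"fingers":0.12,"xyz":[0,0,0],"angular":[0,0,0]}]'
python3 - <<'E'
from h import *
s=r.observe();print(s['t'],s['eef_pos'],s['eef_rot'],s['joint_vel'].round(3))
im=eyes.read_camera('wrist')[:,:,::-1]
np.save('s2.npy',np.r_[s['eef_pos'],s['eef_rot']])
cv2.imwrite('pics/w2.png',im)
cv2.imwrite('pics/w2c.png',cv2.resize(im[100:290,200:450],None,fx=3,fy=3,interpolation=cv2.INTER_CUBIC))
E
```

```text
t: 2.82
eef_pos: [0.4716, 0.0998, 0.1463]
eef_rot: [3.141, -0.001, 0.419]
force: [-0.7, 0.8, 0.2]
finger_gap: 0.439
2.8167 [0.47164411 0.09980749 0.14631323] [ 3.14079917e+00 -1.10680268e-03  4.19021797e-01] [-0.001 -0.004 -0.003  0.    -0.002 -0.003 -0.004]
```

View pics/w2c.png

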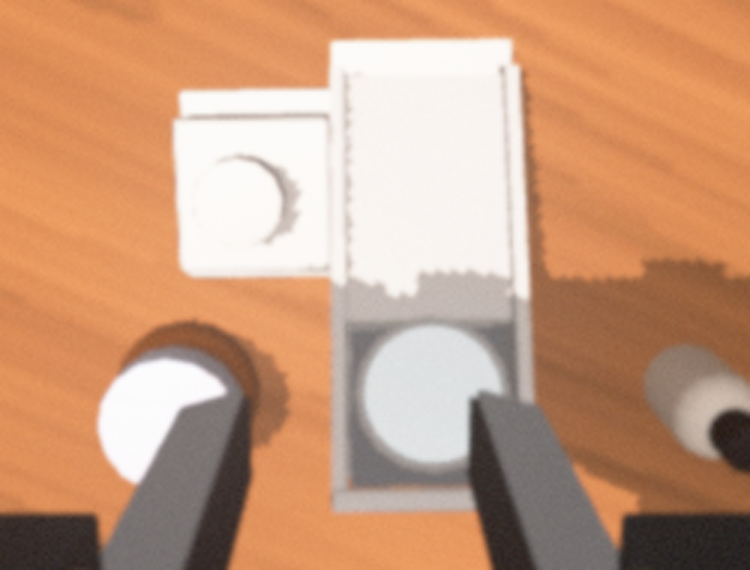

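The fingers now frame the dock. In the crop the button is at (240,202), the mirror at (432,394) and the low end of the chute floor at (427,73). I'll refit from this stationary pose.

Run:
```python
from h import *
from scipy.optimize import least_squares
v=np.load('s2.npy');s=dict(eef_pos=v[:3],eef_rot=v[3:]);C=cam('wrist',s)
px=np.array([(240,202),(432,394),(427,73)])/3+[200,100]
L=np.array([[0,.054,.046],[-.0528,0,.0633],[.0342,0,.0135]])
def W(p): return np.c_[p[0]+L[:,0]*np.cos(p[2])-L[:,1]*np.sin(p[2]),p[1]+L[:,0]*np.sin(p[2])+L[:,1]*np.cos(p[2]),L[:,2]]
q=least_squares(lambda p:(proj(C,W(p))-px).ravel(),[.51,.09,.4]);p=q.x
print(p.round(4),q.fun.round(1)); print(proj(cam('top'),W(p)).round(1))
s=r.observe()
c,sn=np.cos(p[2]),np.sin(p[2]);t=np.array([p[0]+.003*c-.027*sn,p[1]+.003*sn+.027*c,.06])
Rm=R.from_euler('xyz',s['eef_rot']).as_matrix()
print('target',t,'tool mm',1000*Rm.T@(t-s['eef_pos']),'yaw deg',np.degrees(p[2]-s['eef_rot'][2]))
Rm=R.from_euler('xyz',v[3:]).as_matrix()
for y in(-.027,.027):
  for x in(-.008,.008):print((x,y),(proj(C,v[:3]+Rm@[x,y,0])-[200,100])*3)
```

```text
[0.5092 0.0942 0.4231] [-0.3 -0.9  0.7  1.4 -0.4 -0.5]
[[271.4 218.2]
 [297.2 226. ]
 [285.1 201.4]]
target [0.50081199 0.12003752 0.06      ] tool mm [34.64888101 -6.48394222 86.38455101] yaw deg 0.2251474466191286
(-0.008, -0.027) [[219.55156301 477.31348275]]
(0.008, -0.027) [[216.66139764 398.36489939]]
(-0.008, 0.027) [[500.70716891 477.32630813]]
(0.008, 0.027) [[503.72310509 398.39630174]]
```

```bash
python3 -m crank '[{"fingers":0.12,"xyz":[11.5,-2.2,0],"angular":[0,0,0]},{"fingers":0.12,"xyz":[11.5,-2.2,8],"angular":[0,0,0]},{"fingers":0.12,"xyz":[11.6,-2.1,18],"angular":[0,0,0.2]},{"fingers":0.12,"xyz":[0,0,20],"angular":[0,0,0]},{"fingers":0.12,"xyz":[0,0,20],"angular":[0,0,0]},{"fingers":0.12,"xyz":[0,0,20],"angular":[0,0,0]},{"fingers":0.12,"xyz":[0,0,0],"angular":[0,0,0]},{"fingers":0.12,"xyz":[0,0,0],"angular":[0,0,0]}]'
python3 - <<'E'
from h import *
s=r.observe();print(s['t'],s['eef_pos'],s['eef_rot'],s['force'])
Rm=R.from_euler('xyz',s['eef_rot']).as_matrix()
print(1000*Rm.T@(np.array([.5008,.1200,.05])-s['eef_pos']))
a=eyes.read_camera('wrist')[100:300,200:450,::-1];b=eyes.read_camera('side')[150:230,260:340,::-1]
cv2.imwrite('pics/w3.png',np.hstack([cv2.resize(a,(500,400)),cv2.resize(b,(300,400),interpolation=cv2.INTER_CUBIC)]))
E
```

```text
t: 3.53
eef_pos: [0.4997, 0.1205, 0.0595]
eef_rot: [3.142, 0.001, 0.417]
force: [0.2, -0.5, 0.6]
finger_gap: 0.44
3.5333 [0.49973423 0.12048621 0.05951215] [3.14155392e+00 1.21678697e-03 4.16625199e-01] [ 0.17572108 -0.53279378  0.58845255]
[0.78941482 0.87554252 9.51122897]
```

View pics/w3.png

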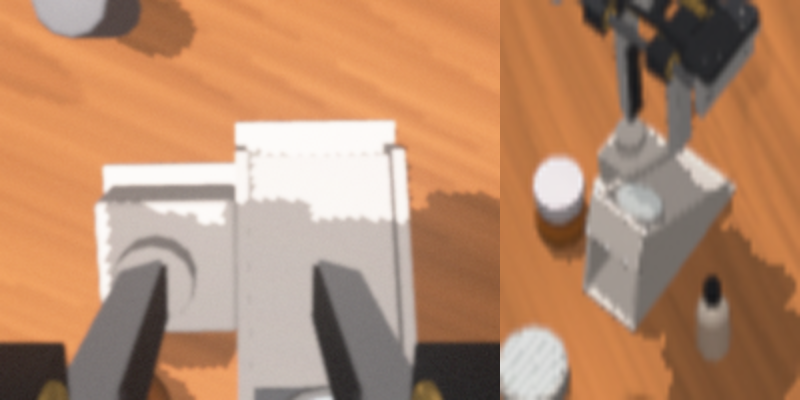

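The left finger stands over the button and the right finger over the middle of the chute, with the mirror still seated just uphill. Next is the press.

```bash
python3 -m crank '[{"fingers":0.12,"xyz":[0.4,0.4,5],"angular":[0,0,0]},{"fingers":0.12,"xyz":[0.4,0.4,5],"angular":[0,0,0]},{"fingers":0.12,"xyz":[0,0,0],"angular":[0,0,0]},{"fingers":0.12,"xyz":[0,0,6],"angular":[0,0,0]},{"fingers":0.12,"xyz":[0,0,5],"angular":[0,0,0]},{"fingers":0.12,"xyz":[0,0,0],"angular":[0,0,0]},{"fingers":0.12,"xyz":[0,0,0],"angular":[0,0,0]},{"fingers":0.12,"xyz":[0,0,0],"angular":[0,0,0]}]'
python3 - <<'E'
from h import *
s=r.observe();print(s['t'],s['eef_pos'],s['eef_rot'],s['force'],s['torque'])
a=eyes.read_camera('wrist')[100:300,200:450,::-1];b=eyes.read_camera('side')[150:230,260:340,::-1]
cv2.imwrite('pics/w4.png',np.hstack([cv2.resize(a,(500,400)),cv2.resize(b,(300,400),interpolation=cv2.INTER_CUBIC)]))
E
```

```text
t: 4.3
eef_pos: [0.5018, 0.1208, 0.0386]
eef_rot: [3.141, -0.001, 0.417]
force: [0.0, -0.5, 5.2]
finger_gap: 0.44
4.3 [0.50179918 0.12077281 0.03863429] [ 3.14128445e+00 -1.34631698e-03  4.17193253e-01] [ 0.00639588 -0.54886925  5.17317295] [ 0.03442581 -0.0133481   0.0169778 ]
```

View pics/w4.png

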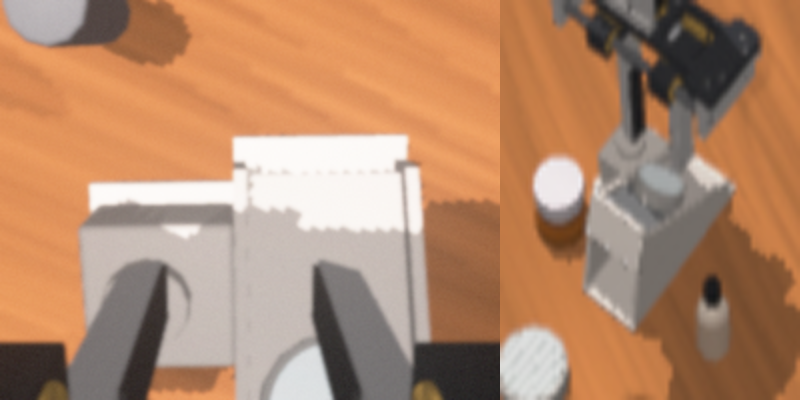

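The mirror has left its recess and lies on the chute against the right finger, with about 5 N on the button. I'll hold for one call, check that nothing moves, and then hand in.

```bash
python3 -m crank '[{"fingers":0.12,"xyz":[0,0,0],"angular":[0,0,0]},{"fingers":0.12,"xyz":[0,0,0],"angular":[0,0,0]},{"fingers":0.12,"xyz":[0,0,0],"angular":[0,0,0]},{"fingers":0.12,"xyz":[0,0,0],"angular":[0,0,0]},{"fingers":0.12,"xyz":[0,0,0],"angular":[0,0,0]},{"fingers":0.12,"xyz":[0,0,0],"angular":[0,0,0]},{"fingers":0.12,"xyz":[0,0,0],"angular":[0,0,0]},{"fingers":0.12,"xyz":[0,0,0],"angular":[0,0,0]}]'
python3 - <<'E'
from h import *
s=r.observe();print(s['force'])
a=eyes.read_camera('wrist')[100:300,200:450,::-1];b=eyes.read_camera('side')[150:230,260:340,::-1]
n=np.hstack([cv2.resize(a,(500,400)),cv2.resize(b,(300,400),interpolation=cv2.INTER_CUBIC)])
d=cv2.absdiff(n,cv2.imread('pics/w4.png')).max(2);print((d>40).sum(),np.percentile(d,99.5))
C=cam('side');print('mirror px in crop',(((np.array([160,187])*[80/300,80/400])+[260,150])))
u=np.array([160,187])*[80/300,.2]+[260,150]
# intersect ray with plane of mirror top (12 mm above floor), dock pose from fit
p,yw=np.array([.5092,.0942,.03]),.4231
Rc=(R.from_euler('z',yw)*R.from_euler('y',.45)).as_matrix()
o,dr=ray(C,u);o=Rc.T@(o-p);dr=Rc.T@dr;print('mirror in chute frame',(o+dr*(.012-o[2])/dr[2]).round(4))
E
```

```text
t: 5.07
eef_pos: [0.5018, 0.1208, 0.0387]
eef_rot: [3.141, -0.001, 0.417]
force: [0.4, -0.7, 5.0]
finger_gap: 0.44
[ 0.39849408 -0.70851013  4.95513173]
0 5.0
mirror px in crop [302.66666667 187.4       ]
mirror in chute frame [-0.0387 -0.0042  0.012 ]
```

```bash
python3 -c "
from plant import r
print(r.finish_job()); s=r.observe(); print(s['t'],s['eef_pos'],s['force'])"
```

```text
the job is handed in; nothing more can be done
None
the job is handed in; nothing more can be done
```

I pressed the white dock's ejector with one fingertip and stopped the popped mirror with the other finger, which was already standing in the chute. I handed the job in after about 5.2 s of robot time, with the arm still holding; no verdict was reported.

- **Button:** the fingertips stopped 38.7 mm above the table with a steady 5 N upward, so the button is close to fully down.
- **Mirror at rest:** it lies against the finger. The wrist and side pictures did not change over the last 0.7 s hold.
- **Mirror position:** I put its centre at about x = -0.039 m in the chute frame from the side picture. From the finger's position I expected about -0.03 m, so the two differ by about 1 cm, but both are inside the allowed -0.05 to 0.012 m.
- **Contact force on the mirror:** I could not measure this separately. From the mirror's weight on the slope it should be about 0.4 N.
- **Bystanders:** I did not measure them after the press. The jar and polish look unmoved in the side crops, and the arm did not come near the others.
- **Measuring disagreement:** the first overhead estimate of the dock was about 5 mm off the wrist-camera fits. Those two fits agreed with each other within 1 mm, so I used the wrist camera.

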